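# Hang a folded test plate on the drying rail and start the dryer

### The job

Pick up the folded aluminium test plate that stands on the litho stone and set it, without dropping it, astride the drying rail in the gap between the two plates already hanging there, touching neither, and let go. Then press the dryer's larger push button (the start button) fully down and let it spring back. Do not start the dryer before the plate hangs, leave the small button alone, and leave the jar, the bottle and the other two plates where they are.

Things in the scene. Friction and masses are not known exactly. Their poses are not given: they have to be found in the camera images.
- plate: The test plate to hang: aluminium sheet 2 mm thick folded to an inverted U (flat crown, two parallel legs), 70 mm long along its y axis, 26 mm wide outside along x (22 between the legs), 60 mm tall, about 60 g. It starts standing on its legs on either half of the stone, within 0.7 rad of the stone's yaw. Origin: centre of its underside, level with the legs' lower edges; z up.
- plate_crown (a point): Centre of the underside of the plate's crown (58 mm above the plate's origin, 2 mm below its top): this is what rests on the bar. Axes as the plate's.
- stone: Litho stone, a heavy fixed slab 150 x 260 x 50 mm (x, y, z) with a pale top 50 mm above the table. Origin: centre of its underside.
- rail: Fixed drying rail: a bare steel bar 10 mm thick and 300 mm long along its y axis, its top 130 mm above the table, on two 10 mm posts at y = +-145 mm with feet 90 x 30 x 8 mm. Origin: on the table under the bar's middle.
- rail_bar_top (a point): Middle of the bar's top line, 130 mm above the table. Axes as the rail's (y along the bar, z up).
- hung_left: The left (+y) of two smaller folded aluminium plates that already hang loose astride the bar, each 55 mm long (y, along the bar), 26 mm wide, 50 mm tall, 45 g. The gap between the two is 100 to 130 mm; the plate fits nowhere else on the bar. Origin: between the lower edges of its legs, 48 mm below the bar's top; y along the bar.
- hung_right: The right (-y) one of the two plates already hanging, the same in size and axes.
- dryer: Fixed grey cold-air dryer, 180 mm wide (y), 255 mm tall (266 with the dark plate on top), from 128 mm before its origin (-x, its front, towards the robot) to 105 mm behind. Low at the front a dark console slopes 40 degrees from horizontal, facing up and forwards, with two grey push buttons. A blower hood overhangs it. Origin: on the table under it; z up.
- start_top (a point): Centre of the top face of the larger button (32 mm across), the start button; in the dryer's frame at (-99, -30, 102) mm when released, standing 22 mm off the console; its black housing is 48 mm across and 12 mm high. It moves down with the button. Axes: z points out of the button along its axis, 40 degrees from vertical.
- start (a joint): Travel of the larger (start) button: 0 released, 0.006 m fully down. Spring: about 5 N takes it fully down; it springs back by itself.
- hood_edge (a point): Middle of the lower front edge of the dryer's hood: 185 mm above the table, 83 mm before the dryer's origin. A tool straight down at the larger button strikes the hood; press with the tool tilted, along the button's axis, which is the direction (0.643, 0, -0.766) in the dryer's frame.
- lamp_top (a point): Centre of the top face of the small button (18 mm across), on the same console 70 mm to the left (+y) of the larger one. Not to be pressed.
- lamp (a joint): Travel of the small button: 0 released, 0.006 m fully down.
- jar: Bystander: amber glass jar, 54 mm across, 60 mm tall, black cap, standing on the other half of the stone. Origin: centre of its underside.
- bottle: Bystander: tall clear bottle, 60 mm across, 200 mm tall, on the table to the left of the tool's way to the dryer's buttons. Origin: centre of its underside.
Not all that is in view belongs to the job. Leave any black or brown look-alike of the hung_left alone.

How it is judged:
By the outcome, as a careful person would: the job done as asked, in the order asked, and still so for the second after the job is handed in, with the robot touching nothing.
It also fails if it takes over 45 s, if anything falls off the work surface, if the arm or the gripper's body presses on something with over 40 N, if the wrist force passes 120 N, or if a joint passes its speed limit or range.

### The arm

A 6-joint arm with a two-finger parallel gripper is mounted at the origin on the work surface. World frame = base frame: x ahead of the robot, y to its left, z up, the work surface at z = 0. Lengths are in m, angles in rad, forces in N, time in s.
With the tool pointing down it reaches from about 0.3 to 0.875 m from the base axis. Payload 6.4 kg.
Tool frame: the origin (TCP) lies midway between the tips of the shut fingers; the grasp point (between the pads) lies 19 mm behind it; z points along the fingers, y is the line along which they close (so a half turn about z gives the same grasp; the last joint's range is limited). The gripper opens to 85 mm and grips with 20 to 120 N. Pads are 22 mm wide; open, the fingers measure 114 mm over their backs; the gripper's body (76 mm by 85 mm) begins 54 mm behind the grasp point. The pads swing forward as they close: fully open they stand 13 mm farther back than shut.
Start: joints at [-1.361, 0.181, 1.607, -0, 1.354, -0.206], TCP at [0.232, -0.526, 0.231] pointing down, gripper open.
Joint ranges: [-2.99, 2.99], [-0.89, 2.07], [0.3, 2.58], [-1.14, 4.28], [0, 2.63], [-3.12, 3.12]. Speed limits (rad/s): [2.57, 2.57, 3.01, 3.14, 3.14, 3.14].

### API

Orientations are given as a unit quaternion [w, x, y, z].
In Python, from bench import * gives the robot as it stands.
- The arm moves only by the tool play_rows, never from a script. Its argument "plan" is a list of rows, each a list of 3 entries, a list of its own where there are three numbers: the finger opening in mm, from 0 to 85.4, then the shift along the tool's x, y, z normalised to -1 to 1, where 1 is 40 cm, then the turn about the tool's z normalised to -1 to 1, where 1 is pi rad. A call has 1 to 10 rows; each row is the pose to reach, as a shift and turn from the pose commanded when the call began, along the tool's axes at that moment, turning the shorter way round; what a row does not reach only later rows make up. A row lasts 1/10 s, in which the tool goes at most 50 mm and 8.59 degrees, less where a joint would pass 70% of its speed; a pose out of reach is approached as far as the arm can. A call with a number of a shift or a turn outside -1 to 1 is refused whole. A call with a gripper value outside its range is refused whole. The fingers move at their own pace and stop on an object; the grip force is fixed at half the most. Time passes only in rows, so rows that repeat a pose let the fingers close. It gives the time, the measured TCP pose, the force, the opening and the grip force at its end, in the units of the state.
- get_obs(): the state, without advancing time (a new reading comes with each control period).
- camera(name): name is "side" or "top"; returns a dict with "image" (420x560x3 uint8, red, green, blue), "range_z" (420x560 float32, m along the optical axis (not along the pixel's ray), 0 where there is no reading), "intrinsics" (3x3 intrinsics, pixels), "rvec" (rotation vector, rad) and "tvec" (3), from world to camera coordinates, as OpenCV has them. Camera axes: x right, y down, z forward; pixel columns grow to the right and rows downward; lengths in m; the calibration is good to about 2 mm. A picture is of the moment at which its call begins.
- hand_in(): hands the job in; it is judged then, once.
Trained networks look in a picture, given as the dict that the camera call returned (one of the last four; its "shot" number tells which), for a name from the list of things; names that differ only in an ending like _2 or _b are one class to them, and where a whole thing is asked for, a point or a joint stands for the part that bears it (a point fixed in the world has none). Each returns a list of dicts, best first, with "conf" (0 to 1); they miss things now and then, are a little off and sometimes report something else, mostly with a low value. They report only what shows in the picture. A call takes as long as a camera call. They do not tell look-alikes from the thing itself.
- search_frame(picture, label): "rect" ([centre column, centre row, width, height] in pixels, round what is visible of it).
- masks_of(picture, label): "mask" (420x560 bool, what is visible of it) and "rect" ([centre column, centre row, width, height] in pixels, round what is visible of it).
The state is a dict: "time_s": time; "q": joint angles; "dq": joint speeds; "joint_efforts": joint torques, N m; "eef_pos": TCP position; "eef_rot": TCP orientation; "wrist_force": force on the tool from outside, world axes, zero at the start; "torque": the same for the moment, N m; "opening": opening from 0.0 (shut) to 1.0 (fully open); "grasp_force": force on a finger pad.
Only numpy, scipy, OpenCV 4.12 (cv2) and the standard library are available. Lean on these libraries where they do the work, as an engineer would, in place of code of your own. Each camera call takes 0.05 s, during which the arm holds its last target. There are 200 camera calls.

## Working session

There is one attempt and no reset: what is moved stays moved. The work goes in short steps, Python scripts to look and compute and a tool call to move; the robot and the scene stay as the last step left them, time stands still between calls to the robot, and variables do not carry over. Pictures are saved under pics/ and viewed, at most 10 in all, crops included, and the job is handed in when it is done.

Besides the shell and the picture viewer there is one more tool, called after "Emit:" as name(argument=value, ...) on one line, values as JSON. play_rows: Moves the arm, as the interface text tells. Its arguments: {"type":"object","properties":{"plan":{"type":"array","items":{"type":"array"}}},"required":["plan"]}

```bash
mkdir -p pics; ls; cat > h.py <<'E'
from bench import *
import numpy as np, cv2
def cam(name):
    return camera(name)
def world(p, mask=None):
    z=p["range_z"]; K=np.array(p["intrinsics"]); R=cv2.Rodrigues(np.array(p["rvec"],float))[0]; t=np.array(p["tvec"],float)
    v,u=np.nonzero((z>0)&(mask if mask is not None else True))
    zz=z[v,u]; c=np.stack([(u-K[0,2])/K[0,0]*zz,(v-K[1,2])/K[1,1]*zz,zz],1)
    return (c-t.ravel())@R, u, v
def proj(p,P):
    return cv2.projectPoints(np.array(P,float).reshape(-1,3),np.array(p["rvec"],float),np.array(p["tvec"],float),np.array(p["intrinsics"],float),None)[0].reshape(-1,2)
E
python3 - <<'E'
from h import *
np.set_printoptions(precision=4,suppress=True)
o=get_obs(); print({k:o[k] for k in("time_s","eef_pos","eef_rot","opening")})
ims=[]
for n in("top","side"):
    p=cam(n); R=cv2.Rodrigues(np.array(p["rvec"]))[0]; print(n,"campos",-R.T@np.ravel(p["tvec"]),"fwd",R[2])
    np.savez("/tmp/"+n,**{k:v for k,v in p.items()})
    cv2.imwrite(f"pics/{n}0.png",p["image"][:,:,::-1])
    for l in("plate","stone","rail","hung_left","hung_right","dryer","start_top","lamp_top","jar","bottle"):
        for m in masks_of(p,l)[:3]:
            P,u,v=world(p,m["mask"])
            if len(P)<5: print(l,m["conf"],m["rect"],"nopts");continue
            top=P[P[:,2]>np.percentile(P[:,2],97)-.006]
            (c,s,a)=cv2.minAreaRect((top[:,:2]*1000).astype(np.float32))
            print(l,round(m["conf"],2),np.round(m["rect"]),len(P),"z",np.percentile(P[:,2],[3,97]),"med",np.median(P,0),"toprect",np.round(c,1),np.round(s,1),round(a,1))
E
```

```text
pics
{'time_s': 0.0, 'eef_pos': array([ 0.2322, -0.5255,  0.2304]), 'eef_rot': array([-0.0009,  0.9785,  0.2064,  0.    ]), 'opening': 1.0018896953528487}
top campos [0.4078 0.0778 1.3626] fwd [ 0.1275 -0.0158 -0.9917]
plate 0.63 [326. 258.  36.  20.] 373 z [0.0566 0.1142] med [ 0.4652 -0.0294  0.1094] toprect [465.5 -28.6] [25.8 69.5] 4.3
stone 0.64 [354. 262. 111.  66.] 5902 z [0.0445 0.055 ] med [ 0.4463 -0.0993  0.0498] toprect [ 454.4 -101.8] [149.1 258.9] 3.4
rail 0.81 [369. 191. 137.  56.] 885 z [0.0012 0.1321] med [ 0.6342 -0.1033  0.01  ] toprect [ 639.1 -149.7] [  9.9 302.9] 11.8
hung_left 0.67 [342. 189.  24.  19.] 323 z [0.0907 0.1357] med [ 0.6209 -0.0721  0.1306] toprect [622.9 -71.5] [26.7 53.7] 10.6
hung_left 0.66 [360. 142.  26.  23.] 381 z [-0.0013  0.0529] med [ 0.7562 -0.1298  0.0468] toprect [ 758.9 -131.1] [54.8 27.1] 55.7
hung_left 0.65 [278. 175.  24.  28.] 297 z [0.003  0.0538] med [0.6792 0.0747 0.0487] toprect [681.9  73.8] [55.1 26.2] 42.4
hung_right 0.73 [416. 172.  23.  16.] 360 z [0.0064 0.1356] med [ 0.658  -0.2456  0.1301] toprect [ 659.3 -243.7] [26.
[... 1637 characters left out ...]
  0.2671] med [0.6708 0.2308 0.2537] toprect [661.6 269.5] [173.7 158.8] 24.8
dryer 0.66 [230. 209.  28.  26.] 500 z [0.0496 0.1139] med [ 0.4781 -0.0277  0.1058] toprect [469.3 -26.8] [29.6 69.3] 3.0
lamp_top 0.31 [368. 203. 124. 128.] 8930 z [0.032  0.2672] med [0.6706 0.2304 0.2537] toprect [661.6 269.5] [173.7 158.8] 24.8
jar 0.72 [222. 297. 117. 107.] 1080 z [0.0015 0.1324] med [ 0.6474 -0.1698  0.0107] toprect [ 643.8 -150.2] [ 10.5 306.8] 11.9
jar 0.66 [182. 235.  26.  25.] 474 z [0.0505 0.114 ] med [ 0.4705 -0.1651  0.1072] toprect [ 463.2 -165.5] [44.9 45.6] 10.2
bottle 0.77 [349. 106.  31.  54.] 921 z [0.0028 0.2009] med [0.3874 0.3926 0.1148] toprect [376.2 403.2] [27.  25.8] 18.0
```

View pics/top0.png

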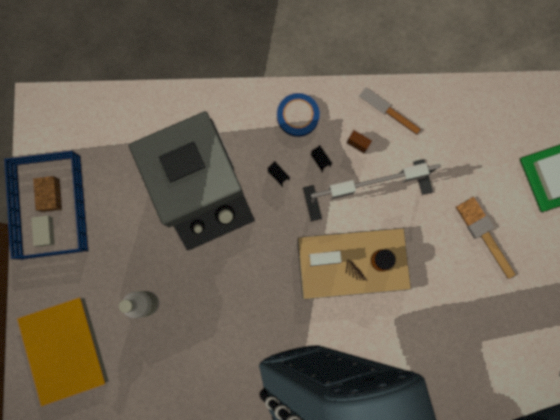

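View pics/side0.png

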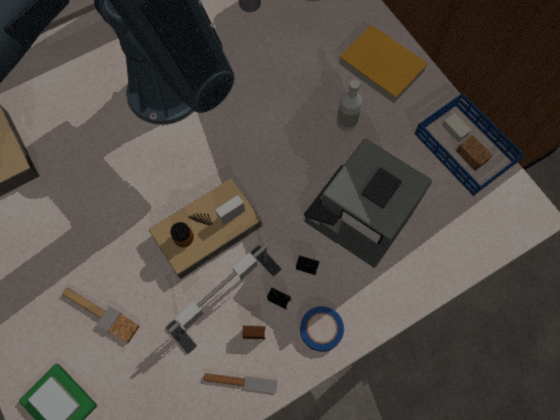

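Both pictures agree. In the top view the plate is at (326,258), the jar at (384,260), the hung plates at (342,189) and (416,172), the start button at (225,215), the small button at (197,227) and the bottle at (138,304). The network's "lamp_top" is really the start button. The fallen black and brown look-alikes are not part of the job.

```bash
cat >> h.py <<'E'
def go(target, yawx_deg):
    """print shift/turn in play units from the present pose to TCP target with tool x at world angle yawx"""
    from scipy.spatial.transform import Rotation as Ro
    o=get_obs(); q=o["eef_rot"]; R=Ro.from_quat([q[1],q[2],q[3],q[0]]).as_matrix()
    d=R.T@(np.array(target)-o["eef_pos"]); cur=np.degrees(np.arctan2(R[1,0],R[0,0]))
    t=-((yawx_deg-cur+180)%360-180)
    print("at",np.round(o["eef_pos"],4),"yaw",round(cur,2),"shift",np.round(d/.4,4),"turn",round(t/180,4))
E
python3 - <<'E'
from h import *
np.set_printoptions(precision=4,suppress=True)
for n in("top","side"):
    p={k:v for k,v in np.load(f"/tmp/{n}.npz").items()}
    P,u,v=world(p)
    # dryer top rim
    s=(P[:,2]>.245)&(P[:,2]<.262)&(P[:,0]>.5)&(P[:,1]>.1)&(P[:,1]<.45)
    print(n,"dryer top",s.sum(),cv2.minAreaRect((P[s,:2]*1000).astype(np.float32)))
    s=(P[:,2]>.262)&(P[:,2]<.272)&(P[:,0]>.5)&(P[:,1]>.1)&(P[:,1]<.45)
    print(" dark",cv2.minAreaRect((P[s,:2]*1000).astype(np.float32)))
    # comb thing on stone
    s=(P[:,0]>.40)&(P[:,0]<.53)&(P[:,1]>-.125)&(P[:,1]<-.07)&(P[:,2]>.056)
    print(" comb",s.sum(),P[s].max(0) if s.any() else "",P[s].min(0) if s.any() else "")
    if n=="top":
        for c in((225,215),(197,227)):
            k=((u-c[0])**2+(v-c[1])**2<9); print(" btn",c,np.median(P[k],0),P[k].std(0))
        im=cv2.resize(p["image"][150:270,150:290],(700,600),interpolation=cv2.INTER_CUBIC); cv2.imwrite("pics/crop1.png",im[:,:,::-1])
go([.467,-.028,.20],93.6)
go([.40,-.16,.22],93.6)
E
```

```text
top dryer top 6685 ((657.6414794921875, 266.3250732421875), (189.7508087158203, 184.91043090820312), 22.784420013427734)
 dark ((658.8975830078125, 286.661376953125), (61.57501983642578, 112.65803527832031), 20.59454917907715)
 comb 15 [ 0.5159 -0.0715  0.059 ] [ 0.4023 -0.1197  0.056 ]
 btn (225, 215) [0.5716 0.1986 0.1073] [0.003  0.0032 0.0037]
 btn (197, 227) [0.5454 0.2644 0.1033] [0.0034 0.0033 0.0029]
side dryer top 5199 ((659.9966430664062, 267.68365478515625), (188.37147521972656, 186.58966064453125), 22.908946990966797)
 dark ((666.6482543945312, 268.90643310546875), (176.3538360595703, 150.94859313964844), 20.336700439453125)
 comb 21 [ 0.5296 -0.0717  0.0591] [ 0.4285 -0.1241  0.056 ]
at [ 0.2323 -0.526   0.2313] yaw 23.82 shift [ 1.0397 -0.9019  0.0782] turn -0.3876
at [ 0.2323 -0.526   0.2313] yaw 23.82 shift [ 0.7532 -0.6677  0.0282] turn -0.3876
```

View pics/crop1.png

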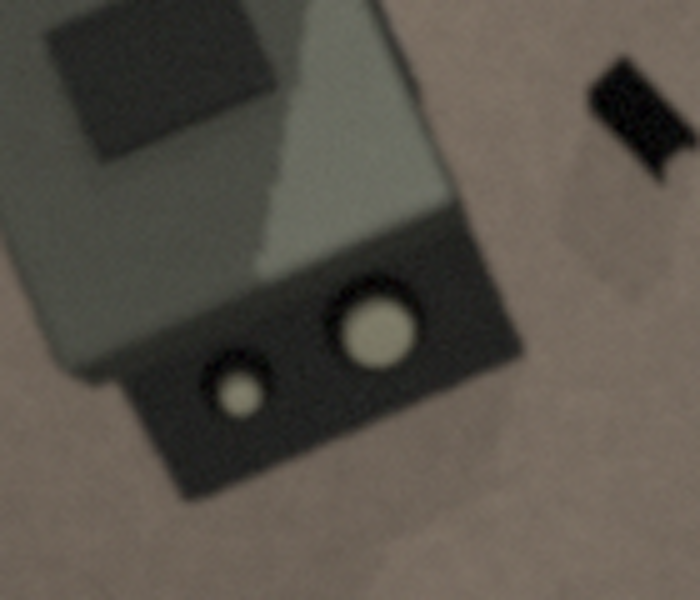

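The crop shows the start button's face at full-image pixel (225.6,216.6) and the small one at (197.8,229). The dryer's yaw is about 22.5°. Now I'll move towards the plate.

Emit:
play_rows(plan=[[85, [0.75, -0.67, 0.03], -0.388], [85, [0.75, -0.67, 0.03], -0.388], [85, [0.75, -0.67, 0.03], -0.388], [85, [0.75, -0.67, 0.03], -0.388], [85, [0.75, -0.67, 0.03], -0.388], [85, [0.75, -0.67, 0.03], -0.388], [85, [0.75, -0.67, 0.03], -0.388], [85, [0.75, -0.67, 0.03], -0.388], [85, [0.75, -0.67, 0.03], -0.388], [85, [0.75, -0.67, 0.03], -0.388]])

```text
time_s: 2.1
eef_pos: [0.3989, -0.1586, 0.2194]
eef_rot: [0.0, 0.683, 0.73, -0.0]
wrist_force: [-0.4, 0.2, -1.3]
opening: 0.995
grasp_force: 0.0
```

```bash
python3 -c "
from h import *
go([.4675,-.028,.19],93.65)"
```

```text
at [ 0.3989 -0.1586  0.2194] yaw 93.83 shift [0.3144 0.193  0.0734] turn 0.001
```

Emit:
play_rows(plan=[[85, [0.314, 0.193, 0.073], 0.001], [85, [0.314, 0.193, 0.073], 0.001], [85, [0.314, 0.193, 0.073], 0.001], [85, [0.314, 0.193, 0.073], 0.001], [85, [0.314, 0.193, 0.2], 0.001], [85, [0.314, 0.193, 0.3], 0.001], [85, [0.314, 0.193, 0.355], 0.001], [85, [0.314, 0.193, 0.355], 0.001], [85, [0.314, 0.193, 0.355], 0.001]])

```text
time_s: 3.0
eef_pos: [0.4677, -0.0312, 0.0778]
eef_rot: [0.0, 0.686, 0.727, -0.0]
wrist_force: [-0.3, -0.3, 1.1]
opening: 0.997
grasp_force: 0.0
```

Emit:
play_rows(plan=[[45, [0, 0, 0], 0], [45, [0, 0, 0], 0], [30, [0, 0, 0], 0], [20, [0, 0, 0], 0], [20, [0, 0, 0], 0], [20, [0, 0, 0], 0], [20, [0, 0, 0], 0], [20, [0, 0, 0], 0]])

```text
time_s: 3.8
eef_pos: [0.4681, -0.0296, 0.0782]
eef_rot: [0.001, 0.685, 0.728, 0.0]
wrist_force: [-1.2, 0.1, 5.4]
opening: 0.297
grasp_force: 58.8
```

Emit:
play_rows(plan=[[20, [0, 0, -0.05], 0], [20, [0, 0, -0.15], 0], [20, [0, 0, -0.25], 0], [20, [0, 0, -0.32], 0], [20, [0, 0, -0.32], 0], [20, [0, 0, -0.32], 0]])

```text
time_s: 4.4
eef_pos: [0.4676, -0.0293, 0.2055]
eef_rot: [0.001, 0.685, 0.728, 0.0]
wrist_force: [-0.1, 0.8, -1.1]
opening: 0.296
grasp_force: 59.0
```

```bash
python3 - <<'E'
from h import *
np.set_printoptions(precision=4,suppress=True)
print(get_obs()["opening"])
a=np.radians(11.85); Y=np.array([-np.sin(a),np.cos(a)]); X=np.array([np.cos(a),np.sin(a)])
for n in("top","side"):
    p=cam(n); cv2.imwrite(f"pics/{n}1.png",p["image"][:,:,::-1])
    for m in masks_of(p,"plate")[:2]:
        P,u,v=world(p,m["mask"]); print(n,"plate",m["conf"],m["rect"],len(P),np.median(P,0),np.percentile(P[:,2],[3,97]))
    P,u,v=world(p); o=P[:,:2]-[.6413,-.1492]; s=o@Y; d=o@X
    k=(abs(d)<.02)&(P[:,2]>.12)&(P[:,2]<.14)&(s>-.04)&(s<.03)
    print(n,"bar",k.sum(),"d mid/med",(d[k].min()+d[k].max())/2,np.median(d[k]),"z",np.median(P[k,2]),"slope deg",np.degrees(np.polyfit(s[k],d[k],1)[0]))
    k=(abs(d)<.02)&(P[:,2]>.12)&(P[:,2]<.14)
    wide=k&(abs(d)>.009)
    print("   hung edges s", np.sort(s[wide])[[0,-1]], s[wide&(s<-.008)].max(), s[wide&(s>-.008)].min())
go([.643,-.157,.206],101.85)
E
```

```text
0.29567178548143547
top bar 128 d mid/med -0.002289002449581257 -0.002569572428448881 z 0.1281226103960393 slope deg 0.048606266937115575
   hung edges s [-0.1246  0.1059] -0.06886810512159866 0.050728252875181526
side plate 0.71 [225.1, 189.0, 33.3, 28.4] 289 [ 0.477  -0.0448  0.2311] [0.048  0.2829]
side plate 0.28 [222.8, 299.9, 113.6, 104.4] 1078 [ 0.646  -0.1603  0.0106] [0.0011 0.1326]
side bar 125 d mid/med 0.0026156446753932737 0.0028948063760049444 z 0.12904804078756218 slope deg -0.062371021066618675
   hung edges s [-0.1227  1.2104] -0.06799933685883203 0.05187051295973585
at [ 0.4664 -0.029   0.2036] yaw 93.48 shift [-0.3461  0.4212 -0.0076] turn -0.0465
```

Emit:
play_rows(plan=[[20, [-0.346, 0.421, -0.005], -0.0465], [20, [-0.346, 0.421, -0.005], -0.0465], [20, [-0.346, 0.421, -0.005], -0.0465], [20, [-0.346, 0.421, -0.005], -0.0465], [20, [-0.346, 0.421, -0.005], -0.0465], [20, [-0.346, 0.421, -0.005], -0.0465], [20, [-0.346, 0.421, -0.005], -0.0465], [20, [-0.346, 0.421, -0.005], -0.0465]])

```text
time_s: 5.4
eef_pos: [0.6428, -0.1562, 0.2064]
eef_rot: [-0.001, 0.63, 0.777, -0.0]
wrist_force: [0.5, 0.1, -0.7]
opening: 0.295
grasp_force: 59.2
```

```bash
python3 - <<'E'
from h import *
ims=[]
for n,c in(("top",(372,190)),("side",(222,295))):
    p=cam(n); im=p["image"][c[1]-60:c[1]+60,c[0]-50:c[0]+50]; ims.append(cv2.resize(im,(400,480),interpolation=cv2.INTER_CUBIC))
    if n=="side":
        for m in masks_of(p,"plate")[:1]:
            P,u,v=world(p,m["mask"]); print(m["conf"],m["rect"],len(P),np.median(P,0),np.percentile(P[:,2],[3,97]))
cv2.imwrite("pics/over.png",np.hstack(ims)[:,:,::-1])
go([.6431,-.1576,.15],101.85)
E
```

```text
0.61 [214.7, 279.9, 34.0, 28.0] 227 [ 0.6520591  -0.1648488   0.23329189] [0.1014688 0.339568 ]
at [ 0.6434 -0.1564  0.2076] yaw 101.9 shift [-0.0028 -0.0014  0.144 ] turn 0.0003
```

View pics/over.png

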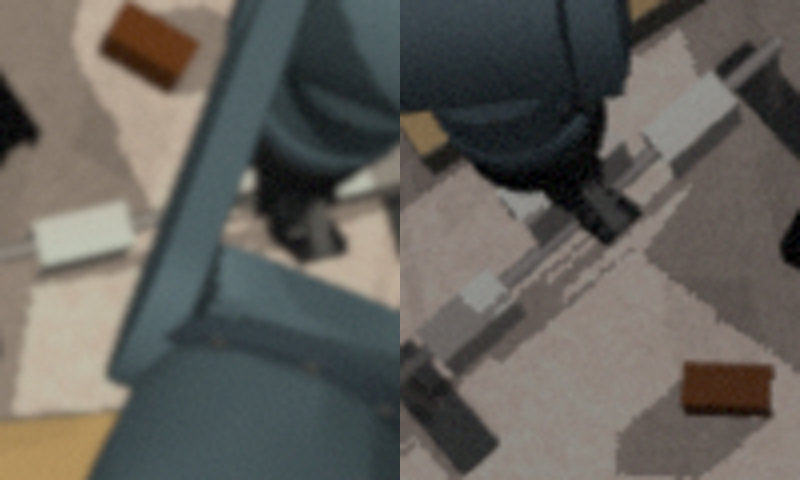

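The left half (top camera) is mostly hidden by the arm. The right half (side camera) shows the held plate parallel to the bar, between the hung plates at (690,120) and (485,290), with free bar on both sides. I'll lower it.

Emit:
play_rows(plan=[[20, [-0.003, -0.001, 0.04], 0], [20, [-0.003, -0.001, 0.09], 0], [20, [-0.003, -0.001, 0.13], 0], [20, [-0.003, -0.001, 0.16], 0], [20, [-0.003, -0.001, 0.18], 0], [20, [-0.003, -0.001, 0.2], 0], [20, [-0.003, -0.001, 0.2], 0]])

```text
time_s: 6.25
eef_pos: [0.6433, -0.1583, 0.1261]
eef_rot: [-0.001, 0.63, 0.776, -0.0]
wrist_force: [-0.7, 0.3, -0.2]
opening: 0.293
grasp_force: 59.2
```

Emit:
play_rows(plan=[[20, [0, 0, 0.02], 0], [20, [0, 0, 0.04], 0], [20, [0, 0, 0.055], 0], [20, [0, 0, 0.06], 0], [20, [0, 0, 0.0625], 0], [20, [0, 0, 0.065], 0], [20, [0, 0, 0.065], 0]])

```text
time_s: 6.95
eef_pos: [0.644, -0.1586, 0.1015]
eef_rot: [0.0, 0.63, 0.776, 0.0]
wrist_force: [0.2, -0.1, -0.3]
opening: 0.294
grasp_force: 59.2
```

Emit:
play_rows(plan=[[20, [0, 0, 0.003], 0], [20, [0, 0, 0.005], 0], [20, [0, 0, 0.005], 0]])

```text
time_s: 7.25
eef_pos: [0.6441, -0.1587, 0.1002]
eef_rot: [0.0, 0.63, 0.776, 0.0]
wrist_force: [-1.4, 0.9, 5.2]
opening: 0.296
grasp_force: 59.9
```

Emit:
play_rows(plan=[[28, [0, 0, 0], 0], [32, [0, 0, 0], 0], [40, [0, 0, 0], 0], [60, [0, 0, 0], 0], [60, [0, 0, 0], 0], [60, [0, 0, 0], 0]])

```text
time_s: 7.85
eef_pos: [0.6438, -0.1585, 0.0992]
eef_rot: [-0.0, 0.63, 0.776, 0.0]
wrist_force: [0.5, 0.6, -0.3]
opening: 0.7
grasp_force: 0.0
```

Emit:
play_rows(plan=[[60, [0, 0, -0.05], 0], [60, [0, 0, -0.15], 0], [60, [0, 0, -0.25], 0], [60, [0, 0, -0.35], 0], [60, [-0.1, -0.4, -0.45], 0], [60, [0.1, -0.5, -0.45], 0], [60, [0.1, -0.5, -0.45], 0], [60, [0.1, -0.5, -0.45], 0], [60, [0.1, -0.5, -0.45], 0]])

```text
time_s: 8.75
eef_pos: [0.4367, -0.1596, 0.28]
eef_rot: [0.0, 0.631, 0.776, -0.0]
wrist_force: [-0.2, -1.1, -0.1]
opening: 0.703
grasp_force: 0.0
```

```bash
python3 - <<'E'
from h import *
np.set_printoptions(precision=4,suppress=True)
a=np.radians(11.85); Y=np.array([-np.sin(a),np.cos(a)]); X=np.array([np.cos(a),np.sin(a)])
ims=[]
for n,c in(("top",(372,190)),("side",(222,295))):
    p=cam(n); im=p["image"][c[1]-60:c[1]+60,c[0]-50:c[0]+50]; ims.append(cv2.resize(im,(400,480),interpolation=cv2.INTER_CUBIC))
    P,u,v=world(p); o=P[:,:2]-[.6413,-.1492]; s=o@Y; d=o@X
    k=(abs(d)<.02)&(P[:,2]>.12)&(P[:,2]<.14)
    w=np.sort(s[k&(abs(d)>.009)]); g=np.nonzero(np.diff(w)>.008)[0]
    print(n,"plate segments s:",w[0],[(w[i],w[i+1]) for i in g],w[-1])
    pl=(abs(s+.0086)<.03)&(abs(d)<.03)&(P[:,2]>.11)&(P[:,2]<.15); print("  plate top z",np.median(P[pl,2]),"std",P[pl,2].std(),cv2.minAreaRect((P[pl,:2]*1000).astype(np.float32)))
    # dryer
    s_=(P[:,2]>.085)&(P[:,2]<.13)&(np.hypot(P[:,0]-.571,P[:,1]-.2)<.05)
    if n=="top":
        K=np.array(p["intrinsics"])
        for cc in((225.6,216.6),(197.8,229)):
            q=(np.hypot(u-cc[0],v-cc[1])<3.2); A=P[q]; m=np.median(A,0); e=np.linalg.svd(A-A.mean(0))[2][2]; print("  btn",m,A.mean(0),"n",e*np.sign(e[2]))
        np.savez("/tmp/top2",**p)
    else:
        np.savez("/tmp/side2",**p)
cv2.imwrite("pics/hung.png",np.hstack(ims)[:,:,::-1])
print(get_obs()["wrist_force"],get_obs()["eef_pos"])
E
```

```text
top plate segments s: -0.1235268153037695 [(np.float64(-0.06892935728352134), np.float64(-0.044160389068555544)), (np.float64(0.025937289810297665), np.float64(0.05093152830996601))] 0.10531573234094016
  plate top z 0.130902541171714 std 0.004563204948894334 ((641.6614379882812, -158.0272674560547), (27.265687942504883, 59.73033142089844), 12.729320526123047)
  btn [0.5685 0.1979 0.1019] [0.5687 0.1981 0.102 ] n [-0.6597 -0.4047  0.6332]
  btn [0.5414 0.2627 0.1022] [0.5413 0.2626 0.1026] n [-0.6566 -0.2755  0.7021]
side plate segments s: -0.12274992629759492 [(np.float64(-0.06803441217955872), np.float64(-0.0423112321777648)), (np.float64(0.026838040233724315), np.float64(0.051694216475743716)), (np.float64(0.10628297768720024), np.float64(1.1933432987409514))] 1.2098301865941834
  plate top z 0.13121279154652513 std 0.005278720176818574 ((645.1058349609375, -157.21475219726562), (27.31783103942871, 59.87973403930664), 12.430380821228027)
[ 0.5381 -0.1045  0.1497] [ 0.4387 -0.1604  0.2804]
```

View pics/hung.png

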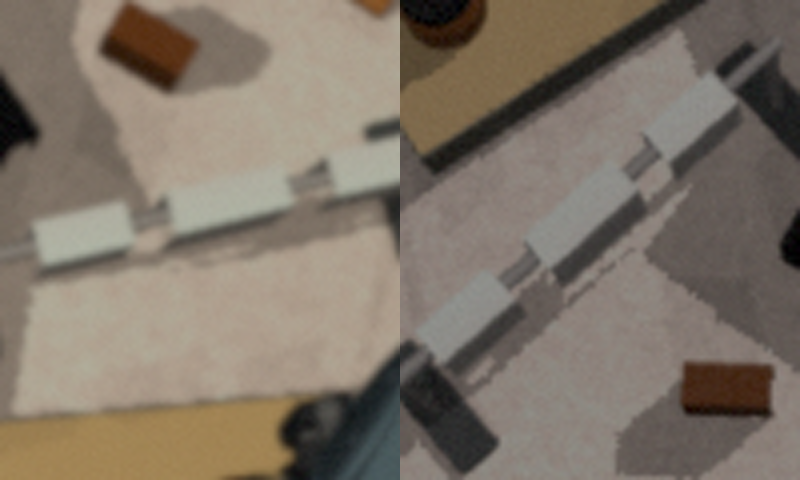

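The plate hangs astride the bar with about 25 mm free on each side, and the neighbours have not moved. Next is the button. The call's axes only allow a vertical tool, so I'll press with the outer edge of one fully opened finger. That keeps the body well in front of the hood, and I'll move along the button's axis.

```bash
python3 -c "
from h import *
go([.475,.159,.22],112.75)"
```

```text
at [ 0.4387 -0.1604  0.2804] yaw 101.79 shift [0.7635 0.2517 0.15  ] turn -0.0609
```

Emit:
play_rows(plan=[[85, [0.76, 0.25, 0.05], -0.061], [85, [0.76, 0.25, 0.05], -0.061], [85, [0.76, 0.25, 0.05], -0.061], [85, [0.76, 0.25, 0.05], -0.061], [85, [0.76, 0.25, 0.05], -0.061], [85, [0.76, 0.25, 0.05], -0.061], [85, [0.76, 0.25, 0.15], -0.061], [85, [0.76, 0.25, 0.15], -0.061], [85, [0.76, 0.25, 0.15], -0.061], [85, [0.76, 0.25, 0.15], -0.061]])

```text
time_s: 9.85
eef_pos: [0.4765, 0.157, 0.2204]
eef_rot: [0.001, 0.553, 0.833, 0.0]
wrist_force: [-0.1, 0.1, 0.2]
opening: 0.992
grasp_force: 0.0
```

```bash
python3 - <<'E'
from h import *
np.set_printoptions(precision=3,suppress=True)
o=get_obs(); T=o["eef_pos"]; print(T,o["opening"])
a=np.radians(22.75); X=np.array([np.cos(a),np.sin(a)]); Y=np.array([-X[1],X[0]])
ims=[]
for n in("top","side"):
    p=cam(n); P,u,v=world(p); r=P[:,:2]-T[:2]; x=r@X; y=r@Y
    for z0 in np.arange(-.01,.2,.02):
        k=(abs(x)<.09)&(abs(y)<.06)&(P[:,2]-T[2]>z0)&(P[:,2]-T[2]<=z0+.02)
        if k.sum()>3: print(n,round(z0,2),k.sum(),"x",x[k].min(),x[k].max(),"y",y[k].min(),y[k].max())
    c=proj(p,np.r_[T[:2]+.05*X,T[2]])[0].astype(int); print(c)
    x0=np.clip(c[0]-65,0,430);y0=np.clip(c[1]-75,0,270)
    ims.append(cv2.resize(p["image"][y0:y0+150,x0:x0+130],(400,462),interpolation=cv2.INTER_CUBIC))
cv2.imwrite("pics/pre.png",np.hstack(ims)[:,:,::-1])
E
```

```text
[0.477 0.157 0.22 ] 0.9924009458597941
top 0.05 32 x -0.07603291094224558 -0.04671378196823833 y -0.013424301691852658 0.01289908522578745
top 0.07 56 x -0.07595624677606409 -0.03493714551987412 y -0.016186579566790378 0.016756634255605994
top 0.09 36 x -0.07306402929927967 -0.04231611421911247 y -0.01145039962521521 0.011420880353998783
top 0.11 149 x -0.07105391960715395 -0.038884932057460034 y -0.01298279794323313 0.012740584728210921
top 0.19 10 x -0.04159817361127308 -0.03602571604896568 y 0.003935145293876596 0.020351546274908535
[230 231]
side 0.01 38 x -0.05520676186397703 0.05591980843994045 y -0.012359310862552784 0.007703153140051676
side 0.03 47 x -0.05528260117196358 0.057454911821617966 y -0.01203852685740647 0.0026540352212155714
side 0.05 135 x -0.07319935625465701 0.07480996599733454 y -0.013776185419072166 0.012615851889312014
side 0.07 171 x -0.06963083169213762 0.07477486198018027 y -0.019537956539512354 0.013010350955731002
side 0.09 153 x -0.06983728546973733 0.07204832297797874 y -0.020615654082596652 0.010638697619050369
side 0.11 227 x -0.06816541368976183 0.06958881629361985 y -0.034169383670969264 0.01651429091173645
side 0.13 128 x -0.029089430249597537 0.0386500546146049 y -0.03873738705704549 0.012525051726339925
side 0.15 174 x -0.027244962006028505 0.03801937392979377 y -0.038741798324894064 0.020340932270027878
side 0.17 115 x -0.02511013469455707 0.0387983808342815 y -0.03758830663348627 0.016392504727014135
side 0.19 195 x -0.027437416211466312 0.040012714696375115 y -0.04001550744169267 0.02452630927237404
[310 165]
```

View pics/pre.png

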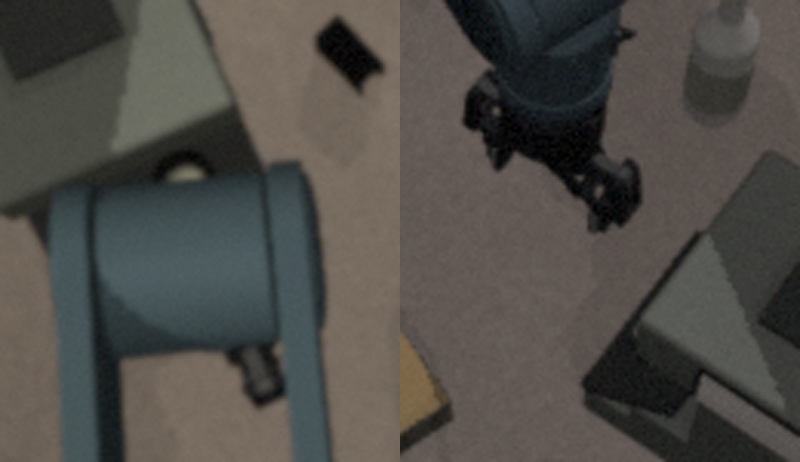

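In the side view the open gripper's knuckles stick out about 18 mm beyond the fingertip backs, 40 to 90 mm above the tips. A partial opening should pull them in at hood height, so I'll set 55 mm and measure again.

Emit:
play_rows(plan=[[55, [0, 0, 0], 0], [55, [0, 0, 0], 0], [55, [0, 0, 0], 0], [55, [0, 0, 0], 0]])

```text
time_s: 10.35
eef_pos: [0.4754, 0.1574, 0.2195]
eef_rot: [0.0, 0.553, 0.833, 0.0]
wrist_force: [0.5, -0.0, -0.1]
opening: 0.644
grasp_force: 0.0
```

```bash
python3 - <<'E'
from h import *
np.set_printoptions(precision=3,suppress=True)
o=get_obs(); T=o["eef_pos"]; print(T,o["opening"])
a=np.radians(22.75); X=np.array([np.cos(a),np.sin(a)]); Y=np.array([-X[1],X[0]])
p=cam("side"); P,u,v=world(p); r=P[:,:2]-T[:2]; x=r@X; y=r@Y; z=P[:,2]-T[2]
k0=(abs(x)<.09)&(abs(y)<.045)&(z>-.02)
print("lowest z, +side/-side",np.sort(z[k0&(x>0)])[:4],np.sort(z[k0&(x<0)])[:4])
for z0 in np.arange(-.01,.15,.01):
    k=k0&(z>z0)&(z<=z0+.01)
    if k.sum()>3: print(round(z0,2),k.sum(),"x",x[k].min(),x[k].max(),"y",y[k].min(),y[k].max())
# dryer in both saved pictures: top rect, hood front edge in dryer axes relative to start
for n in("top2","side2"):
    q=dict(np.load(f"/tmp/{n}.npz")); P,u,v=world(q); r=P[:,:2]-[.5705,.1987]; x=r@X; y=r@Y
    k=(P[:,2]>.19)&(P[:,2]<.275)&(abs(y-.03)<.12)&(x>-.03)&(x<.25); 
    print(n,"dryer x,y range rel start",np.percentile(x[k],[.3,99.7]),np.percentile(y[k],[.3,99.7]))
    for zz in((.19,.2),(.2,.22),(.22,.245),(.245,.262)):
        kk=k&(P[:,2]>zz[0])&(P[:,2]<zz[1])
        if kk.any(): print("   ",zz,kk.sum(),x[kk].min())
go([.5,.2,.1],112.75)
E
```

```text
[0.475 0.157 0.22 ] 0.6440986365018957
lowest z, +side/-side [0.004 0.01  0.012 0.012] [0.003 0.004 0.005 0.008]
0.0 9 x -0.03773452418897667 0.033595464231506174 y -0.008476771717028098 0.009189387410572118
0.01 27 x -0.03732902066932539 0.041866966345412586 y -0.010951629616971522 0.00882329334653715
0.02 32 x -0.041940822954351385 0.04246499501665903 y -0.011136717243077862 0.007655510218374628
0.03 18 x -0.030847117926450476 0.042107902737301084 y -0.012188209209220447 0.004848154948817894
0.04 27 x -0.04312779732451268 0.0571903696095674 y -0.012516654121239992 0.007677164075899047
0.05 94 x -0.055567728503520354 0.06053776877022014 y -0.014245698750399476 0.011273170341818427
0.06 59 x -0.05791459755999854 0.06231392727399008 y -0.015597980816249265 0.010849766430111893
0.07 77 x -0.06118853701381154 0.06401423672140773 y -0.018011015499831036 0.010996154304905593
0.08 54 x -0.06528574158339469 0.06607716493737807 y -0.01770302414857463 0.009246313100013706
0.09 73 x -0.06611684944423128 0.067771633425888 y -0.018527899900613744 0.010914421964936463
0.1 177 x -0.067553624627098
[... 280 characters left out ...]
563214104 0.03820869992809679 y -0.03772778388907913 0.014621883811405433
0.14 84 x -0.030114388598153522 0.03790332554767372 y -0.037544368103399166 0.012075284424567102
top2 dryer x,y range rel start [0.012 0.198] [-0.063  0.12 ]
    (0.19, 0.2) 64 0.011594400066219852
    (0.2, 0.22) 146 0.011556787151741214
    (0.22, 0.245) 232 0.011606871703447014
    (0.245, 0.262) 6706 0.011634237184626988
side2 dryer x,y range rel start [0.017 0.203] [-0.064  0.12 ]
    (0.19, 0.2) 95 0.01753496604855284
    (0.2, 0.22) 244 0.02048111871947885
    (0.22, 0.245) 337 0.01754531796259921
    (0.245, 0.262) 5215 0.014907151198437009
at [0.475 0.157 0.219] yaw 112.82 shift [0.074 0.098 0.298] turn 0.0004
```

A smaller opening flares the knuckles more, so fully open is better: about 15 mm beyond the tip at hood height. I'll aim the tip edge 8 mm before the button's centre, which leaves about 5 mm of hood clearance at full press.

```bash
python3 -c "
from h import *
go([.4937,.1664,.1053],112.75)"
```

```text
at [0.4753 0.1574 0.2194] yaw 112.82 shift [0.0029 0.051  0.2853] turn 0.0004
```

Emit:
play_rows(plan=[[85.4, [0.003, 0, 0.05], 0], [85.4, [0.003, 0, 0.1], 0], [85.4, [0.003, 0, 0.2], 0], [85.4, [0.003, 0, 0.285], 0], [85.4, [0.003, 0.025, 0.285], 0], [85.4, [0.003, 0.051, 0.285], 0], [85.4, [0.003, 0.051, 0.285], 0], [85.4, [0.003, 0.051, 0.285], 0]])

```text
time_s: 11.2
eef_pos: [0.4956, 0.1669, 0.1073]
eef_rot: [0.001, 0.553, 0.833, 0.001]
wrist_force: [-0.4, 0.3, -0.4]
opening: 0.998
grasp_force: 0.0
```

```bash
python3 - <<'E'
from h import *
np.set_printoptions(precision=3,suppress=True)
o=get_obs(); T=o["eef_pos"]; print(T,o["opening"],o["wrist_force"])
p=cam("side")
c=proj(p,[.5705,.1987,.102])[0]; print(c)
x0,y0=int(c[0]-50),int(c[1]-60)
cv2.imwrite("pics/pre2.png",cv2.resize(p["image"][y0:y0+100,x0:x0+120],(720,600),interpolation=cv2.INTER_CUBIC)[:,:,::-1])
go([.5115,.1739,.0823],112.75)
E
```

```text
[0.496 0.167 0.107] 0.9976900866104066 [-0.444  0.306 -0.387]
[325.374 196.005]
at [0.495 0.167 0.107] yaw 112.85 shift [0.    0.045 0.062] turn 0.0006
```

View pics/pre2.png

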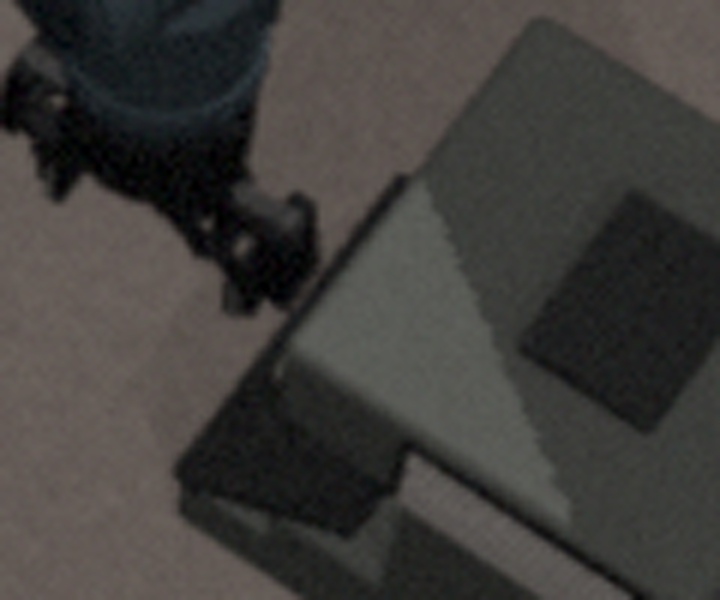

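The gripper stands free in front of the console, with the far finger at (275,290) in the crop. I'll approach along the axis.

Emit:
play_rows(plan=[[85.4, [0, 0.012, 0.017], 0], [85.4, [0, 0.024, 0.034], 0], [85.4, [0, 0.034, 0.048], 0], [85.4, [0, 0.036, 0.05], 0], [85.4, [0, 0.036, 0.05], 0]])

```text
time_s: 11.75
eef_pos: [0.5067, 0.1722, 0.0847]
eef_rot: [-0.0, 0.553, 0.833, -0.0]
wrist_force: [0.2, -0.2, 0.4]
opening: 0.998
grasp_force: 0.0
```

Emit:
play_rows(plan=[[85.4, [0, 0.003, 0.004], 0], [85.4, [0, 0.005, 0.006], 0], [85.4, [0, 0.005, 0.006], 0]])

```text
time_s: 12.05
eef_pos: [0.5088, 0.1729, 0.0829]
eef_rot: [0.0, 0.553, 0.833, 0.0]
wrist_force: [0.1, 0.1, -0.0]
opening: 1.002
grasp_force: 0.0
```

Emit:
play_rows(plan=[[85.4, [0, 0.002, 0.0025], 0], [85.4, [0, 0.004, 0.005], 0], [85.4, [0, 0.004, 0.005], 0]])

```text
time_s: 12.35
eef_pos: [0.5102, 0.1735, 0.0808]
eef_rot: [-0.0, 0.553, 0.833, -0.0]
wrist_force: [0.5, 0.8, -0.2]
opening: 0.999
grasp_force: 0.0
```

Emit:
play_rows(plan=[[85.4, [0, 0.002, 0.0025], 0], [85.4, [0, 0.004, 0.005], 0], [85.4, [0, 0.004, 0.005], 0]])

```text
time_s: 12.65
eef_pos: [0.5117, 0.1742, 0.0787]
eef_rot: [-0.0, 0.553, 0.833, -0.0]
wrist_force: [0.0, 0.3, -0.1]
opening: 0.998
grasp_force: 0.0
```

Emit:
play_rows(plan=[[85.4, [0, 0.0, 0.0025], 0], [85.4, [0, 0.0, 0.005], 0], [85.4, [0, 0.0, 0.005], 0]])

```text
time_s: 12.95
eef_pos: [0.5115, 0.1742, 0.0767]
eef_rot: [-0.0, 0.553, 0.833, -0.0]
wrist_force: [0.3, -0.8, 0.8]
opening: 1.003
grasp_force: 0.0
```

Emit:
play_rows(plan=[[85.4, [0, 0.0, 0.0025], 0], [85.4, [0, 0.0, 0.005], 0], [85.4, [0, 0.0, 0.005], 0]])

```text
time_s: 13.25
eef_pos: [0.5118, 0.1742, 0.075]
eef_rot: [0.0, 0.553, 0.833, 0.0]
wrist_force: [-0.4, 0.5, 0.7]
opening: 1.0
grasp_force: 0.8
```

Emit:
play_rows(plan=[[85.4, [0, 0.002, 0.003], 0], [85.4, [0, 0.003, 0.005], 0], [85.4, [0, 0.003, 0.005], 0]])

```text
time_s: 13.55
eef_pos: [0.5131, 0.1747, 0.0731]
eef_rot: [0.0, 0.553, 0.833, 0.0]
wrist_force: [-0.4, 0.0, 2.6]
opening: 1.003
grasp_force: 1.4
```

```bash
python3 - <<'E'
from h import *
for i in range(4):
    p=cam("side"); o=get_obs(); print(np.round(o["wrist_force"],2),round(float(o["grasp_force"]),2),np.round(o["eef_pos"],4))
E
```

```text
[-0.34  0.25  3.37] 1.39 [0.5131 0.1748 0.0731]
[-0.31  0.7   3.79] 1.39 [0.5131 0.1747 0.0732]
[-0.55  0.09  3.79] 1.39 [0.5131 0.1747 0.0731]
[-0.31  0.61  2.54] 1.39 [0.5131 0.1747 0.0731]
```

Emit:
play_rows(plan=[[85.4, [0, 0.002, 0.0025], 0], [85.4, [0, 0.003, 0.004], 0], [85.4, [0, 0.003, 0.004], 0]])

```text
time_s: 14.05
eef_pos: [0.5142, 0.1752, 0.0715]
eef_rot: [0.0, 0.553, 0.833, 0.0]
wrist_force: [-0.1, 0.2, 4.3]
opening: 1.0
grasp_force: 2.0
```

Emit:
play_rows(plan=[[85.4, [0, 0.002, 0.0025], 0], [85.4, [0, 0.003, 0.004], 0], [85.4, [0, 0.003, 0.004], 0]])

```text
time_s: 14.35
eef_pos: [0.5152, 0.1756, 0.0702]
eef_rot: [0.0, 0.553, 0.833, 0.0]
wrist_force: [-2.7, 0.0, 8.3]
opening: 1.0
grasp_force: 3.7
```

Emit:
play_rows(plan=[[85.4, [0, 0.001, 0.002], 0], [85.4, [0, 0.002, 0.004], 0], [85.4, [0, 0.002, 0.004], 0], [85.4, [0, 0.002, 0.004], 0]])

```text
time_s: 14.75
eef_pos: [0.5156, 0.1757, 0.0697]
eef_rot: [0.0, 0.553, 0.833, -0.0]
wrist_force: [-10.6, -3.4, 20.6]
opening: 1.005
grasp_force: 10.9
```

The contact is now rigid (about 23 N along the button's axis) after some 6–7 mm of travel, so the button is fully down. I'll retract along the axis.

Emit:
play_rows(plan=[[85.4, [0, -0.012, -0.014], 0], [85.4, [0, -0.04, -0.048], 0], [85.4, [0, -0.08, -0.096], 0], [85.4, [0, -0.15, -0.2], 0], [85.4, [0, -0.2, -0.35], 0], [85.4, [-0.2, -0.25, -0.45], 0], [85.4, [-0.35, -0.25, -0.45], 0], [85.4, [-0.35, -0.25, -0.45], 0], [85.4, [-0.35, -0.25, -0.45], 0], [85.4, [-0.35, -0.25, -0.45], 0]])

```text
time_s: 15.75
eef_pos: [0.4777, 0.007, 0.2476]
eef_rot: [-0.001, 0.554, 0.832, -0.0]
wrist_force: [-0.4, 0.4, -0.8]
opening: 1.003
grasp_force: 0.0
```

```bash
python3 - <<'E'
from h import *
np.set_printoptions(precision=4,suppress=True)
o=get_obs(); print(o["time_s"],o["eef_pos"],o["wrist_force"])
p=cam("top"); P,u,v=world(p)
for cc in((225.6,216.6),(197.8,229)):
    q=(np.hypot(u-cc[0],v-cc[1])<3.2); print("btn",np.median(P[q],0))
a=np.radians(11.85); Y=np.array([-np.sin(a),np.cos(a)]); X=np.array([np.cos(a),np.sin(a)])
d_=P[:,:2]-[.6413,-.1492]; s=d_@Y; d=d_@X
k=(abs(d)<.02)&(P[:,2]>.12)&(P[:,2]<.14)
w=np.sort(s[k&(abs(d)>.009)]); g=np.nonzero(np.diff(w)>.008)[0]
print("segments",w[0],[(w[i],w[i+1]) for i in g],w[-1])
cv2.imwrite("pics/end.png",p["image"][:,:,::-1])
E
```

```text
15.75 [0.4777 0.007  0.2476] [-0.3698  0.3986 -0.7619]
btn [0.5686 0.198  0.1033]
btn [0.5412 0.2623 0.103 ]
segments -0.12392632022389378 [(np.float64(-0.06805689983365595), np.float64(-0.04475850540551528)), (np.float64(0.026933977608693416), np.float64(0.051008166413705314))] 0.10551256622863836
```

View pics/end.png

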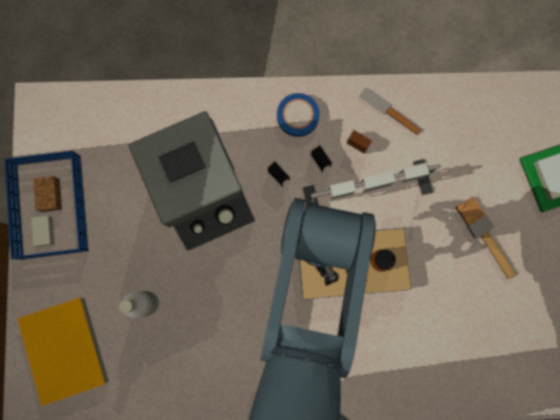

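The plate hangs at (379,181) between its neighbours. Both buttons are up, at (225,216) and (198,229), and the jar and bottle have not moved. I'll hand in.

```bash
python3 -c "
from bench import *
print(hand_in())"
```

```text
the job is handed in; nothing more can be done
None
```

I hung the plate astride the rail, about 24 mm clear of each neighbour, then pressed the start button until it bottomed out; it sprang back, and I handed the job in at about 16 s with no verdict returned.

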